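Jar into the empty covered cell

TASK

The square wooden covers on the jar crate ride up on any jar beneath them, so the cover that lies right down on the crate's rim has an empty cell under it. Lift that low cover off by its knob and lay it flat, knob up, on the shelf, then stand the steel-capped glass jar that is outside the crate upright on the floor of the emptied cell, setting it down rather than dropping it. Leave the raised cover where it is on its jar.

Things in the scene. Friction and masses are not known exactly. Their poses are not given: they have to be found in the camera images.
- crate: Wooden crate fixed to the shelf, 100 (x) x 308 (y) x 45 mm high; origin: centre of underside. Three cells at its y = -100, 0, 100 mm, each 84 (x) x 92 (y) mm inside, walls 8 mm, cell floor 8 mm above the underside. In varying order: one uncovered with a jar, one with a jar and raised cover, one empty under the low cover. The crate's cell row runs sideways before the robot.
- low_cover: Loose wooden board 98 (x) x 94 (y) x 8 mm, 80 g, flat on the rim over the empty cell, axes along the crate's; round central knob 24 mm across, 30 mm tall. Origin: centre of underside, 45 mm up at the start; z through the knob. A bare patch of shelf that takes it lies between crate and robot: 0.40 to 0.51 m ahead of the base (x), y from -0.01 to 0.11 m.
- high_cover: Raised cover, same make as the low one, lying flat on top of a jar in its cell: its underside (origin) is 98 mm above the shelf, 53 mm above the crate's rim. To be left alone.
- jar: The jar to put away: glass cylinder with flat steel cap of the same width, 56 mm across, 90 mm tall (cap: top 20 mm), about 200 g, upright on the shelf outside the crate, to the robot's right. Origin: centre of underside; z up. The jars already in the crate look the same.
Things that resemble listed ones, but are neither listed nor needed, are in the scene too. What is shaped like the low_cover but turquoise is not meant.

How it is judged:
By the outcome, as a careful person would: the job done as asked, in the order asked, and still so for the second after the job is handed in, with the robot touching nothing.
It also fails if it takes over 64 s, if anything falls off the work surface, if the arm or the gripper's body presses on something with over 40 N, if the wrist force passes 120 N, or if a joint passes its speed limit or range.

ROBOT

A 7-joint arm with a two-finger parallel gripper is mounted at the origin on the work surface. World frame = base frame: x ahead of the robot, y to its left, z up, the work surface at z = 0. Lengths are in m, angles in rad, forces in N, time in s.
With the tool pointing down it reaches from about 0.4 to 0.875 m from the base axis. Payload 6.5 kg.
Tool frame: the origin (TCP) lies between the finger pads; the fingertips stand 19 mm ahead of it and the grasp point (between the pads) is the TCP (bot.tcp_to_tips is the distance from the TCP to the fingertips, in m); z points along the fingers, x is the direction in which the jaws open and shut, and the axes are right-handed (so a half turn about z gives the same grasp; the last joint's range is limited). The gripper opens to 88 mm and grips with 3 to 60 N. Pads are 18 mm wide; open, the fingers measure 123 mm over their backs; the gripper's body (75 mm by 187 mm) begins 45 mm behind the grasp point.
Start: joints at [-1.3, 0.536, -0.004, 1.538, 0.003, 1.067, -0.071], TCP at [0.215, 0.613, 0.258] pointing down, gripper open.
Joint ranges: [-2.7, 2.7], [-0.37, 2.16], [-1.27, 1.26], [0.24, 2.4], [-1.31, 4.45], [0.19, 1.91], [-2.76, 2.76]. Speed limits (rad/s): [2.39, 2.39, 3.14, 3.14, 3.14, 3.14, 3.14].

INTERFACE

Orientations are given as a rotation vector (axis times angle).
In Python, from station import bot gives the robot as it stands. The module is installed in compiled form; this text tells all that it offers. Calls block until the motion is done:
- bot.movep(position, orientation): joint-space move of the TCP to a pose.
- bot.move_l(position, rotation=None, v=0.15): straight line of the TCP; rotation=None keeps the orientation; v is the mean speed in m/s.
- bot.move_joints(angles): joint-space move.
- bot.grip(opening): finger opening in m; the grip force is fixed at half the most; returns when the fingers have stopped.
- bot.sleep(seconds).
- bot.ik(position, orientation): joint angles nearest the present ones, or None.
- bot.read_state(): the state.
- bot.capture(name): name is "side" or "top"; returns a dict with "frame" (384x512x3 uint8, red, green, blue), "camera_matrix" (3x3 intrinsics, pixels), "world_to_cam" (4x4, takes a point from world to camera coordinates). Camera axes: x right, y up, looking along -z (the intrinsics and any distortion apply to the point x, -y, -z); pixel columns grow to the right and rows downward; lengths in m; the calibration is good to about 2 mm. A picture is of the moment at which its call begins. There is no depth.
A pose or a line that the arm cannot do raises bot.MotionError and nothing moves.
- bot.hand_in(): hands the job in, once; it reports no verdict.
The state is a dict: "t": time; "joint_positions": joint angles; "dq": joint speeds; "effort": joint torques, N m; "eef_pos": TCP position; "tcp_rot": TCP orientation; "wrist_force": force on the tool from outside, world axes, zero at the start; "ft_torque": the same for the moment, N m; "opening": finger opening in m.
Only numpy, scipy, OpenCV 4.12 (cv2) and the standard library are available. Lean on these libraries where they do the work, as an engineer would, in place of code of your own. Each camera call takes 0.05 s, during which the arm holds its last target. There are 200 camera calls.

## Working session

There is one attempt and no reset: what is moved stays moved. The work goes in short steps, each a Python script; the robot and the scene stay as the last script left them, time stands still between calls to the robot, and variables do not carry over. Pictures are saved under pics/ and viewed, about 8 in all and at most 12, crops included, and the job is handed in when it is done.

```bash
mkdir -p pics
cat > h.py <<'E'
import numpy as np, cv2
from station import bot
def snap(n,f,crop=None,s=1):
    c=bot.capture(n); im=c["frame"][:,:,::-1]
    np.savez('cal_%s.npz'%n,K=c["camera_matrix"],T=c["world_to_cam"])
    if crop: x0,y0,x1,y1=crop; im=im[y0:y1,x0:x1]
    cv2.imwrite('pics/'+f,cv2.resize(im,None,fx=s,fy=s,interpolation=cv2.INTER_CUBIC)); return c
def cal(n):
    d=np.load('cal_%s.npz'%n); return d['K'],d['T']
def proj(n,p):
    K,T=cal(n); q=np.atleast_2d(p)@T[:3,:3].T+T[:3,3]; q=q*[1,-1,-1]; q=q@K.T; return q[:,:2]/q[:,2:]
def unproj(n,px,z):
    K,T=cal(n); d=np.linalg.inv(K)@[px[0],px[1],1]; d=T[:3,:3].T@(d*[1,-1,-1]); o=-T[:3,:3].T@T[:3,3]
    return o+d*(z-o[2])/d[2]
E
python3 - <<'E'
from h import *
for n in("top","side"):
    c=snap(n,n+"1.png",s=1.5); print([k for k in c]); print(c["camera_matrix"]); T=c["world_to_cam"]; print(-T[:3,:3].T@T[:3,3]); print(T[:3,:3].round(3))
s=bot.read_state(); print(s["t"],s["tcp_rot"],s["eef_pos"],s["opening"])
E
```

```text
['frame', 'camera_matrix', 'world_to_cam']
[[371.88218638   0.         258.19598698]
 [  0.         371.88218638 193.74693803]
 [  0.           0.           1.        ]]
[ 0.41632113 -0.02247714  1.07295693]
[[ 0.111 -0.994 -0.006]
 [ 0.973  0.107  0.203]
 [-0.201 -0.028  0.979]]
['frame', 'camera_matrix', 'world_to_cam']
[[389.8270859    0.         257.80652975]
 [  0.         389.8270859  187.59995757]
 [  0.           0.           1.        ]]
[ 0.17515438 -0.5386516   0.63053082]
[[ 0.768 -0.641 -0.007]
 [ 0.389  0.457  0.8  ]
 [-0.509 -0.617  0.6  ]]
0.1 [ 2.56139285e+00  1.81733171e+00 -1.74371704e-03] [0.2146504  0.61300589 0.25697073] 0.08800767711450222
```

View pics/top1.png

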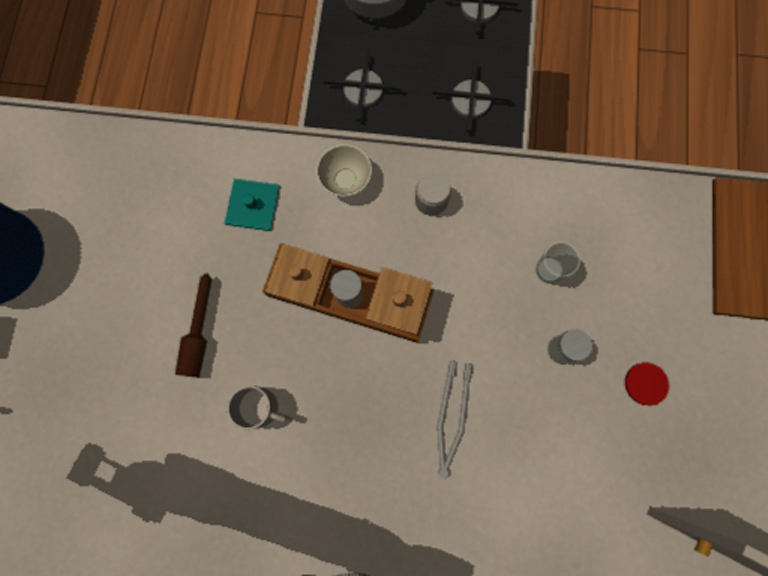

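View pics/side1.png

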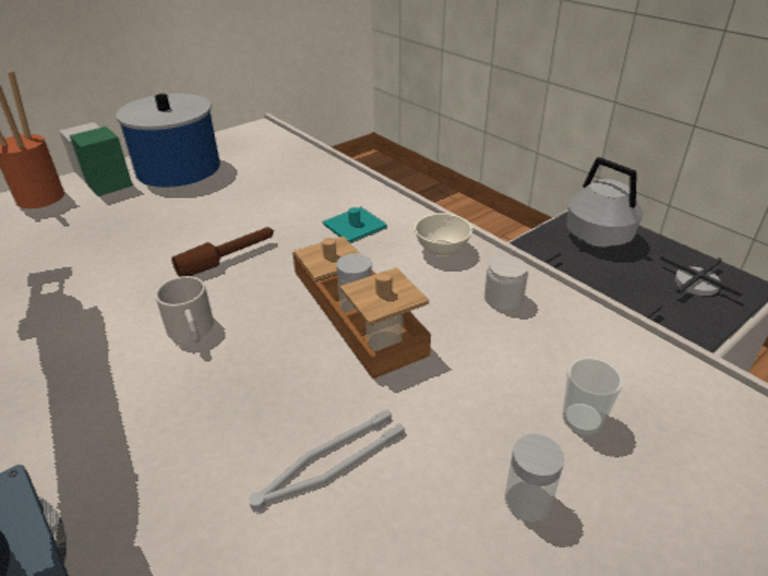

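Top image: the low cover is at (297,275) and the turquoise look-alike, which is not meant, is at (253,203). The middle jar is at (345,286) and the raised cover at (402,300). Candidates for the loose jar are the capped glass one at (576,346), the tumbler at (558,262) and the grey can at (433,195). The first fits best. I'll confirm with enlarged crops.

Run:
```python
from h import *
snap("top","top2.png",(165,110,420,260),3)
snap("side","side2.png",(190,145,400,350),2.8)
```

```text
(no output)
```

View pics/top2.png

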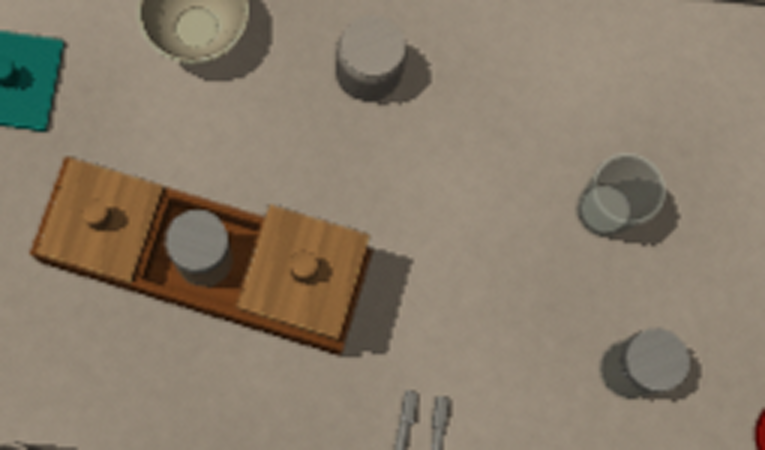

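View pics/side2.png

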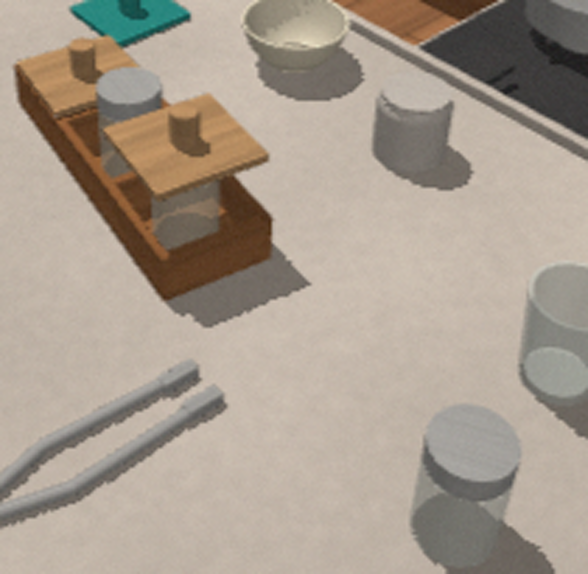

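The crops confirm it. The low cover sits flush on the rim at the far left end of the crate (knob at about (95,212) in the top crop), with the middle jar open and the raised cover at the right. The jar at (658,359) in the crop has a flat steel cap over see-through glass, while the tumbler at (615,195) has no cap and the can at (372,60) is opaque.

Run:
```python
from h import *
t=lambda u,v:(165+(u+.5)/3-.5,110+(v+.5)/3-.5)
s=lambda u,v:(190+(u+.5)/2.8-.5,145+(v+.5)/2.8-.5)
U=lambda n,p,z:unproj(n,p,z)[:2].round(4)
c=np.array([U("top",t(*p),.053) for p in[(66,157),(166,187),(132,281),(37,249)]])
print("low corners",c,c.mean(0),[np.linalg.norm(c[i]-c[i-1]).round(3) for i in range(4)])
d=(c[0]+c[3]-c[1]-c[2]);print("yaw of y axis",np.degrees(np.arctan2(-d[0],d[1])))
h=np.array([U("top",t(*p),.106) for p in[(268,206),(369,235),(335,339),(238,306)]])
print("high",h.mean(0),[np.linalg.norm(h[i]-h[i-1]).round(3) for i in range(4)]); e=c.mean(0)-h.mean(0);print(np.linalg.norm(e),np.degrees(np.arctan2(-e[0],e[1])))
print("knob top",U("top",t(94,211),.083),U("side",s(82,45),.083), "midjar",U("top",t(197,240),.098),U("side",s(129,86),.098))
print("high knob",U("top",t(303,265),.136),U("side",s(185,118),.136),U("side",s(185,145),.106))
print("jar",U("top",t(658,359),.09),U("side",s(472,443),.09))
print("crate corner",U("side",s(165,298),0),U("side",s(271,258),0),U("top",t(342,353),0))
print("lowleft side",U("side",s(17,66),.053),U("side",s(80,38),.053))
print("tongs", U("top",t(410,395),0.01),U("top",t(440,400),0.01),U("top",(443/1.5,475/1.5),.01),"mug",U("top",(250/1.5,408/1.5),.08),"handle",U("top",(282/1.5,415/1.5),.04))
```

```text
low corners [[0.6957 0.22  ]
 [0.6768 0.1215]
 [0.5838 0.141 ]
 [0.6041 0.2336]] [0.6401   0.179025] [np.float64(0.093), np.float64(0.1), np.float64(0.095), np.float64(0.095)]
yaw of y axis -11.592175410291041
high [ 0.600475 -0.015825] [np.float64(0.094), np.float64(0.094), np.float64(0.098), np.float64(0.09)]
0.19883828385147564 -11.49500758217483
knob top [0.6394 0.1797] [0.6369 0.1773] midjar [0.6197 0.0811] [0.6176 0.0795]
high knob [ 0.6    -0.0159] [ 0.5928 -0.0257] [ 0.5958 -0.0216]
jar [ 0.5594 -0.3353] [ 0.5563 -0.3347]
crate corner [ 0.544  -0.0575] [ 0.6388 -0.0788] [ 0.5448 -0.0615]
lowleft side [0.5942 0.2267] [0.668  0.2281]
tongs [ 0.511  -0.1291] [ 0.5095 -0.1577] [ 0.3053 -0.1307] mug [0.3864 0.2209] handle [0.3794 0.1711]
```

```bash
cat >> h.py <<'E'
from scipy.spatial.transform import Rotation
def R(deg):
    c,s=np.cos(np.radians(deg)),np.sin(np.radians(deg)); return Rotation.from_matrix(np.array([[c,s,0],[s,-c,0],[0,0,-1]])).as_rotvec()
def st(m=""):
    s=bot.read_state(); print(m,round(s["t"],2),np.round(s["eef_pos"],4),"F",np.round(s["wrist_force"],1),"M",np.round(s["ft_torque"],2),"op",round(s["opening"],4))
E
python3 - <<'E'
from h import *
p=np.array([.639,.1785])
bot.movep([*p,.25],R(78.5)); bot.grip(.06); st("above")
bot.move_l([*p,.11],v=.2); bot.move_l([*p,.076],v=.06); st("at knob")
bot.grip(0); st("gripped")
bot.move_l([*p,.10],v=.05); bot.move_l([*p,.20],v=.2); st("lifted")
snap("side","side3.png",(130,80,400,350),2.2)
E
```

```text
above 2.96 [0.639  0.1785 0.25  ] F [-0.1  0.4  0.1] M [-0.04 -0.01 -0.04] op 0.0598
at knob 4.53 [0.6391 0.1785 0.076 ] F [ 0.6 -0.4  0.3] M [ 0.01 -0.01  0.  ] op 0.0601
gripped 5.17 [0.6391 0.1788 0.0762] F [1.  1.2 1. ] M [ 0.11  0.02 -0.07] op 0.0233
lifted 6.46 [0.6382 0.1784 0.1988] F [-0.8  0.6 -0.2] M [-0.02  0.05 -0.  ] op 0.0231
```

View pics/side3.png

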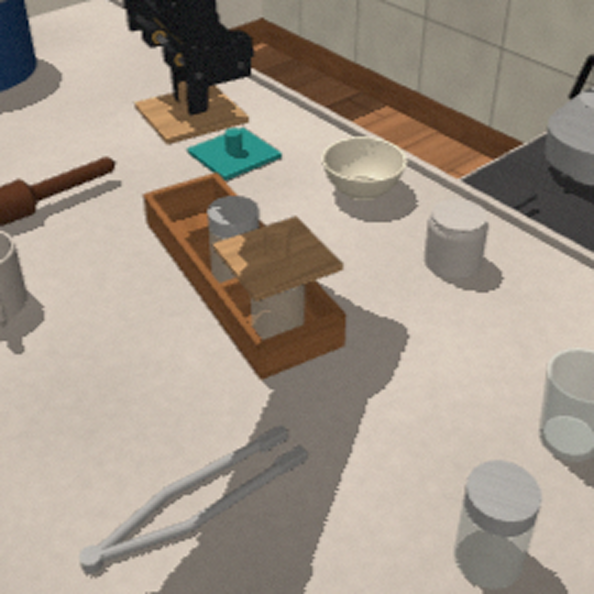

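The low cover is held level with its cell open and empty (about (190,205)), and the raised cover (280,255) is still in place, now in the arm's shadow. Next I lay the cover down on the patch.

Run:
```python
from h import *
bot.movep([.455,.05,.22],R(90)); st("over patch")
bot.move_l([.455,.05,.06],v=.2); bot.move_l([.455,.05,.034],v=.04); st("near")
z=.034
while z>.027 and bot.read_state()["wrist_force"][2]<3:
    z-=.001; bot.move_l([.455,.05,z],v=.03)
st("down"); bot.grip(.05); st("rel")
bot.move_l([.455,.05,.10],v=.15); bot.move_l([.455,.05,.3],v=.4); bot.grip(.088)
bot.movep([.558,-.335,.3],R(90)); st("over jar")
snap("top","top4.png",(165,110,420,300),3)
```

```text
over patch 7.41 [0.4562 0.0508 0.22  ] F [ 2.   0.1 -0.6] M [ 0.05 -0.03  0.  ] op 0.0232
near 9.16 [0.455 0.05  0.034] F [-0.7 -0.6 -0.7] M [0.02 0.03 0.01] op 0.0232
down 10.16 [0.4552 0.05   0.031 ] F [-3.4 -0.7 18.1] M [-0.06  0.75  0.02] op 0.0232
rel 10.72 [0.4549 0.05   0.0299] F [-0.9  0.5 -0.3] M [0.05 0.09 0.04] op 0.0499
over jar 14.18 [ 0.5587 -0.3332  0.3   ] F [-0.1  0.6 -0.1] M [ 0.07 -0.04  0.02] op 0.0877
```

View pics/top4.png

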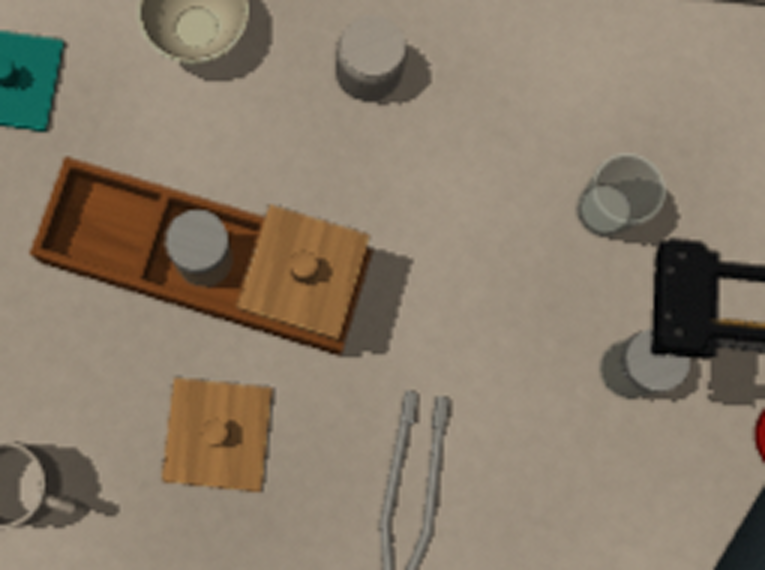

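The cover lies flat, knob up, on the patch at (218,433). The emptied cell is at (105,220), and the loose jar is untouched under the gripper. Now I refine the cell centre, then fetch the jar.

Run:
```python
from h import *
c=np.array([.62,.0805])
a=np.radians(11.5); ux=np.array([np.cos(a),-np.sin(a)]); uy=np.array([np.sin(a),np.cos(a)])
im=bot.capture("top")["frame"][:,:,::-1]; im=cv2.resize(im[130:215,165:265],None,fx=7,fy=7,interpolation=cv2.INTER_CUBIC)
def q(x,y,z,col):
    P=[[*(c+i*x/2*ux+(y+j*w)*uy),z] for i,j in[(1,1),(1,-1),(-1,-1),(-1,1)] for w in[(.046 if x<.09 else .154)]]
    p=(proj("top",P)-[165,130]+.5)*7-.5; cv2.polylines(im,[p.round().astype(int)],True,col,1)
q(.084,.1,.045,(0,255,0)); q(.084,.1,.008,(255,255,0)); q(.1,0,.045,(0,0,255))
cv2.imwrite("pics/top5.png",im)
print(unproj("top",(165+(217+.5)/3-.5,110+(434+.5)/3-.5),.008))
```

```text
[0.45467252 0.048308   0.008     ]
```

View pics/top5.png

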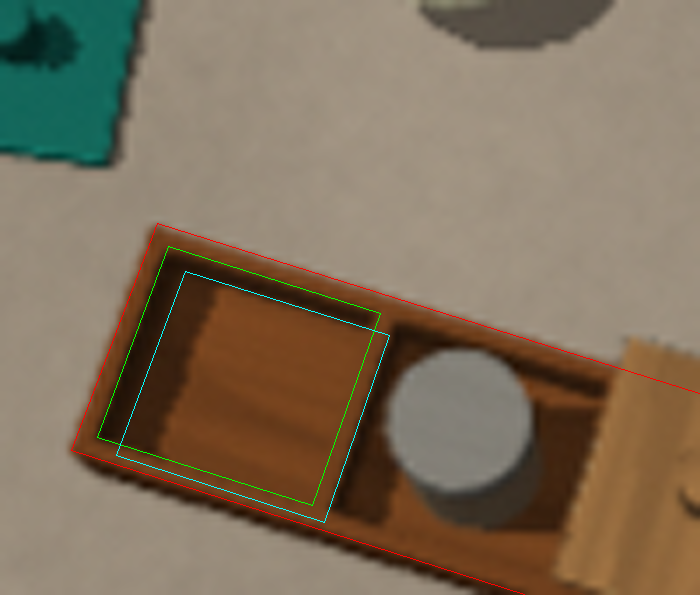

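The predicted crate outline fits to about 1 mm, which puts the cell centre at (0.640, 0.1785).

Run:
```python
from h import *
j=[.5585,-.335]
bot.move_l([*j,.13],R(90),v=.25); bot.move_l([*j,.066],v=.08); st("at jar")
bot.grip(0); st("gripped")
bot.move_l([*j,.09],v=.05); bot.move_l([*j,.30],v=.25); st("lifted")
bot.movep([.64,.1785,.30],R(78.5)); bot.sleep(.3); st("over cell")
bot.move_l([.64,.1785,.15],v=.15); st()
snap("side","side6.png",(150,50,350,260),2.8)
```

```text
at jar 16.06 [ 0.5588 -0.3353  0.0664] F [-0.6  0.3 -0.5] M [ 0.07  0.02 -0.03] op 0.0882
gripped 16.65 [ 0.5586 -0.3348  0.0661] F [-0.4  0.7  1.9] M [0.26 0.1  0.  ] op 0.0555
lifted 18.27 [ 0.5578 -0.3344  0.2983] F [-0.2 -0.6 -1.6] M [ 0.02 -0.   -0.07] op 0.0554
over cell 20.46 [0.6402 0.1779 0.3   ] F [ 0.2  0.3 -1.1] M [-0.01  0.01 -0.01] op 0.0552
 21.61 [0.6408 0.1786 0.1511] F [ 0.8 -0.1 -1.6] M [ 0.1  -0.01 -0.04] op 0.0557
```

View pics/side6.png

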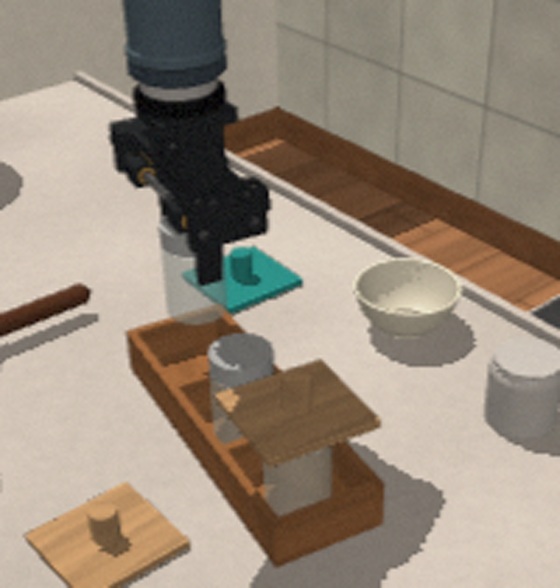

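The jar hangs upright above the empty cell, at about (195,270). I lower it until it touches the floor.

```bash
python3 - <<'E'
from h import *
p=[.64,.1785]
bot.move_l([*p,.10],v=.12); bot.move_l([*p,.078],v=.04); st("near")
z=.078
while z>.071 and bot.read_state()["wrist_force"][2]<3:
    z-=.001; bot.move_l([*p,z],v=.03)
st("down"); bot.grip(.07); st("rel")
bot.move_l([*p,.13],v=.1); bot.move_l([*p,.30],v=.3)
bot.movep([.25,.5,.35],R(78.5)); bot.sleep(.5); st("clear")
a=snap("top","top7.png",(165,110,420,300),3); snap("side","side7.png",(150,100,350,310),2.8)
E
python3 -c "
import cv2,numpy as np
a=cv2.imread('pics/top7.png')[:,:400];b=cv2.resize(cv2.imread('pics/side7.png'),(380,399))
h=np.zeros((570,780,3),np.uint8);h[:,:400]=a;h[:399,400:]=b;cv2.imwrite('pics/both7.png',h)"
```

```text
near 22.93 [0.6401 0.1785 0.078 ] F [-0.7 -0.3 -2.2] M [ 0.03 -0.02  0.01] op 0.0556
down 24.18 [0.6403 0.1785 0.0741] F [-2.3  0.1  7.7] M [-0.2   0.66 -0.01] op 0.0554
rel 24.59 [0.64   0.1785 0.0728] F [ 0.2 -0.3  0.1] M [ 0.02 -0.07  0.01] op 0.0698
clear 28.37 [0.2501 0.5    0.35  ] F [ 0.1  0.5 -0.1] M [-0.03  0.02  0.02] op 0.07
```

View pics/both7.png

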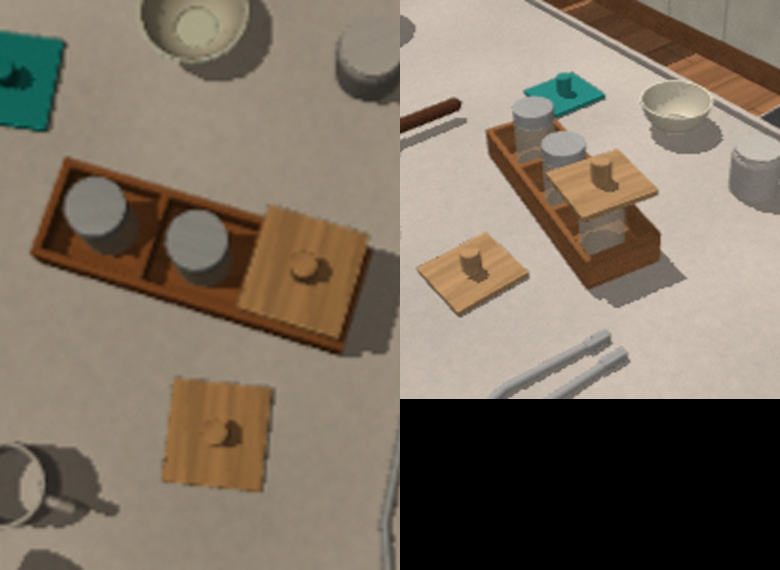

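The jar stands upright in its cell (cap at (95,208)), matching its neighbour. The low cover lies flat with its knob up at (218,433), and the raised cover (303,267) hasn't moved.

```bash
python3 -c "
from h import *
bot.hand_in(); st()"
```

```text
the job is handed in; nothing more can be done
the job is handed in; nothing more can be done
```

The job is done and handed in. At the last reading before hand-in the robot's clock stood at about 28.4 s, well under the 64 s limit.

- **Cover:** I lifted the low cover from the crate's left-end cell by its knob. It now lies flat, knob up, on the shelf at about (0.455, 0.05).
- **Jar:** I then stood the steel-capped glass jar on the floor of the emptied cell. Contact came at TCP height 0.074 m, as predicted, with about 8 N at the wrist, and I released it there.
- **Last checks:** Both cameras show the jar upright, the removed cover flat, the raised cover and the other jars unmoved, and the gripper well clear with near-zero wrist force. The highest wrist force I read was about 18 N, when the cover touched the shelf. No check failed or disagreed, but hand-in gives no verdict and the state can't be read afterwards.

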